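# Tare the bench scale with the nested mixing cups

### The arm

A 6-joint arm with a two-finger parallel gripper is mounted at the origin on the work surface. World frame = base frame: x ahead of the robot, y to its left, z up, the work surface at z = 0. Lengths are in m, angles in rad, forces in N, time in s.
With the tool pointing down it reaches from about 0.275 to 0.85 m from the base axis. Payload 5.2 kg.
Tool frame: the origin (TCP) lies on the centre line of the jaws, within the pads' length; the fingertips stand 8 mm ahead of it and the grasp point (between the pads) lies 11 mm behind it; z points along the fingers, y is the direction in which the jaws open and shut (so a half turn about z gives the same grasp; the last joint's range is limited). The gripper opens to 85 mm and grips with 20 to 120 N. Pads are 22 mm wide; open, the fingers measure 114 mm over their backs; the gripper's body (76 mm by 85 mm) begins 54 mm behind the grasp point. The pads swing forward as they close: fully open they stand 13 mm farther back than shut.
Start: joints at [0.989, 0.259, 1.535, -0, 1.348, -0.203], TCP at [0.203, 0.511, 0.239] pointing down, gripper open.
Joint ranges: [-3.14, 3.14], [-0.91, 2.08], [0.19, 2.58], [-1.22, 4.36], [0.22, 2.71], [-3.12, 3.12]. Speed limits (rad/s): [2.57, 2.57, 3.14, 3.14, 3.14, 3.14].

### API

Orientations are given as a unit quaternion [x, y, z, w].
In Python, from station import sense, snapshot, camera_model, order gives the robot as it stands. The module is installed in compiled form; this text tells all that it offers.
- The arm moves only by the tool send_rows, never from a script. Its argument "moves" is text: rows parted by semicolons, each of 7 numbers parted by spaces: the opening, from 0 (shut) to 1 (fully open), then the shift along the world's x, y, z each as a share of 20 mm, from -1 to 1, then the turn, a rotation vector about the world's x, y, z each as a share of 0.08 rad, from -1 to 1. In form: grip dx dy dz ax ay az; .... A call has 1 to 20 rows; each row shifts and turns the commanded pose from where the row before left it; what a row does not reach is not made up. A row lasts 1/10 s, in which the tool goes at most 50 mm and 8.59 degrees, less where a joint would pass 70% of its speed; a pose out of reach is approached as far as the arm can. A call with a number of a shift or a turn outside -1 to 1 is refused whole. A call with a gripper value outside its range is refused whole. The fingers move at their own pace and stop on an object; "force" is the grip in N (left out, the last holds). Time passes only in rows, so rows that do not move let the fingers close. It gives the time, the measured TCP pose, the force and the opening at its end, in the units of the state.
- sense(): the state, without advancing time (a new reading comes with each control period).
- snapshot(name): name is "side" or "top" or "wrist"; returns the picture (384x512x3 uint8, blue, green, red); there is no depth.
- camera_model(name): a dict with "fx", "fy", "cx", "cy" (pixels), "R" (3x3) and "t" (3): a world point X has camera coordinates R X + t. Camera axes: x right, y down, z forward; pixel columns grow to the right and rows downward; lengths in m; the calibration is good to about 2 mm. A picture is of the moment at which its call begins: read the wrist's pose just before it. camera_model takes no time and is no camera call; for the wrist camera it gives the pose at the moment of the call.
- order.sign_off(): hands the job in, once; it reports no verdict.
The state is a dict: "time": time; "q": joint angles; "qd": joint speeds; "tau": joint torques, N m; "tcp_pos": TCP position; "ee_rot": TCP orientation; "wrist_force": force on the tool from outside, world axes, zero at the start; "torque": the same for the moment, N m; "width": opening from 0.0 (shut) to 1.0 (fully open).
Only numpy, scipy, OpenCV 4.12 (cv2) and the standard library are available. Lean on these libraries where they do the work, as an engineer would, in place of code of your own. Each camera call takes 0.05 s, during which the arm holds its last target. There are 200 camera calls.

### The job

Get the bench scale ready for weighing out glue: first take the sanding block off the pan and lay it flat in the shallow plywood tray. Then stand one steel cup upright in the middle of the pan and nest all the other steel cups that are on the bench into it, one on another, in a single upright stack with every cup fully home. When the stack stands there on its own, turn the tare knob a little at a time until the pointer points at the dial's zero mark (the broad bar, which the weight has carried round), and let go; do not disturb the glue bottle, the jar or the brush.

Things in the scene. Friction and masses are not known exactly. Their poses are not given: they have to be found in the camera images.
- scale: bench scale, fixed to the bench, grey housing 150 x 370 x 50 mm. Origin: centre of its underside, z up. Along its y axis: round steel pan at y = +100 mm, white dial at y = -22 mm, black tare knob at y = -135 mm (all at x = 0).
- pan_center (a point): centre of the top face of the scale's flat round steel pan, 136 mm in diameter and 6 mm thick, 70 mm above the bench when empty; it sinks on a spring by 1.3 mm for each newton on it (12 mm at most). x, y, z axes as the scale's
- dial_center (a point): pivot of the pointer, in the middle of the upward-facing dial (102 mm in diameter), x, y, z axes as the scale's
- zero_mark (a point): the zero mark, the one broad black bar on the dial, 44 mm from the pivot (the thin ticks are other weights). Weight on the pan turns the dial, and this mark with it, clockwise seen from above, about 0.25 rad for each newton; on an empty scale the mark is on the scale's -x side
- pointer_tip (a point): tip of the thin black pointer that stands over the dial, 44 mm from the pivot, at the height of the zero mark's point. Only the tare knob turns it: the same way as the knob, by half the knob's angle
- tare_knob (a joint): angle of the tare knob (rad), grows clockwise seen from above; range -4 to 7; it stays where it is left and needs about 0.04 N m to turn
- knob_grip (a point): point on the knob's upright axis at the height to grip, 87 mm above the bench. The knob's grip is an upright bar 50 mm long (along this point's x), 16 mm wide (along y); its top is 97 mm and its lower edge 64 mm above the bench
- cup1: bare steel stacking cup, mouth up, 70 mm high, about 90 g, all five alike; absent in some starts. Straight upper band, 38 to 70 mm above the base: 62 mm outside, 56 mm inside. Below it the body is 53 mm wide, tapering to a 41 mm base. Fully home in another cup, its band's lower edge sits on the other's rim: base 32 mm above the other's base. Origin: centre of the underside, z up
- cup2: bare steel stacking cup, mouth up, 70 mm high, about 90 g, all five alike; absent in some starts. Straight upper band, 38 to 70 mm above the base: 62 mm outside, 56 mm inside. Below it the body is 53 mm wide, tapering to a 41 mm base. Fully home in another cup, its band's lower edge sits on the other's rim: base 32 mm above the other's base. Origin: centre of the underside, z up
- cup3: bare steel stacking cup, mouth up, 70 mm high, about 90 g, all five alike; absent in some starts. Straight upper band, 38 to 70 mm above the base: 62 mm outside, 56 mm inside. Below it the body is 53 mm wide, tapering to a 41 mm base. Fully home in another cup, its band's lower edge sits on the other's rim: base 32 mm above the other's base. Origin: centre of the underside, z up
- cup4: bare steel stacking cup, mouth up, 70 mm high, about 90 g, all five alike; absent in some starts. Straight upper band, 38 to 70 mm above the base: 62 mm outside, 56 mm inside. Below it the body is 53 mm wide, tapering to a 41 mm base. Fully home in another cup, its band's lower edge sits on the other's rim: base 32 mm above the other's base. Origin: centre of the underside, z up
- cup5: bare steel stacking cup, mouth up, 70 mm high, about 90 g, all five alike; absent in some starts. Straight upper band, 38 to 70 mm above the base: 62 mm outside, 56 mm inside. Below it the body is 53 mm wide, tapering to a 41 mm base. Fully home in another cup, its band's lower edge sits on the other's rim: base 32 mm above the other's base. Origin: centre of the underside, z up
- block: sanding block of light wood with a cork sole, 100 (x) x 45 (y) x 26 mm high, about 120 g, lying on the pan. Origin: centre of its underside, z up
- tray: shallow open plywood tray, fixed to the bench, 200 (x) x 170 (y) x 30 mm outside, walls and floor 8 mm thick. Origin: centre of its underside, z up
- glue: bystander: white glue bottle, 60 mm in diameter, 170 mm high, standing; origin at its underside
- jar: bystander: amber glass jar with a steel lid, 72 mm in diameter, 90 mm high, standing; origin at its underside
- brush: bystander: glue brush 200 mm long with a wooden handle, lying on the bench along its x axis; origin at the middle of its length
Not all that is in view belongs to the job. Leave any green or purple look-alike of the cup1 alone. What is shaped like the cup5 but blue or green is not meant.

How it is judged:
By the outcome, as a careful person would: the job done as asked, in the order asked, and still so for the second after the job is handed in, with the robot touching nothing.
Of cup1, cup2, cup3, cup4, cup5 only 3 to 5 are there at a start; the rules pass over those that are not, and their reading is None.
At some moment in a run one of block may be knocked a few centimetres aside while the robot is not near it.
It also fails if it takes over 210 s, if anything falls off the work surface, if the arm or the gripper's body presses on something with over 40 N, if the wrist force passes 120 N, or if a joint passes its speed limit or range.

## Working session

There is one attempt and no reset: what is moved stays moved. The work goes in short steps, Python scripts to look and compute and a tool call to move; the robot and the scene stay as the last step left them, time stands still between calls to the robot, and variables do not carry over. Pictures are saved under pics/ and viewed, about 12 in all and at most 16, crops included, and the job is handed in when it is done.

Besides the shell and the picture viewer there is one more tool, called after "Emit:" as name(argument=value, ...) on one line, values as JSON. send_rows: Moves the arm, as the interface text tells. Its arguments: {"type":"object","properties":{"moves":{"type":"string"},"force":{"type":"number"}},"required":["moves"]}

```bash
mkdir -p pics
cat > h.py <<'E'
import numpy as np, cv2
from station import sense, snapshot, camera_model, order
def ray(cm,u,v):
    d=np.array([(u-cm['cx'])/cm['fx'],(v-cm['cy'])/cm['fy'],1.]);R=np.array(cm['R']);t=np.array(cm['t'])
    return -R.T@t, R.T@d
def onz(cm,u,v,z):
    o,d=ray(cm,u,v);return o+d*(z-o[2])/d[2]
def proj(cm,X):
    c=np.array(cm['R'])@np.array(X)+np.array(cm['t']);return c[0]/c[2]*cm['fx']+cm['cx'],c[1]/c[2]*cm['fy']+cm['cy']
E
python3 - <<'E'
from h import *
s=sense();print(s)
ims=[]
for n in('top','side'):
    i=snapshot(n);cv2.imwrite(f'pics/{n}0.png',i);ims.append(i)
    cm=camera_model(n);print(n,cm)
cv2.imwrite('pics/a_top.png',cv2.resize(ims[0],(800,600)));cv2.imwrite('pics/a_side.png',cv2.resize(ims[1],(800,600)))
E
```

```text
{'time': 0.0, 'q': array([ 9.89182399e-01,  2.59331662e-01,  1.53608972e+00,  9.85899031e-06,
        1.34800511e+00, -2.02784573e-01]), 'qd': array([ 1.38844376e-03, -3.34111221e-04, -5.56378488e-04,  9.09157768e-06,
       -1.43705995e-03,  1.63671736e-03]), 'tau': array([ 1.86069969e-04, -4.46019173e+01, -2.90577239e+01, -3.12979364e-04,
        1.15269425e-02,  1.75883184e-05]), 'tcp_pos': array([0.2030853 , 0.51057595, 0.23847812]), 'ee_rot': array([ 1.88285068e-01,  9.82113991e-01, -8.45462463e-04, -3.54908642e-04]), 'wrist_force': array([-0.65880314, -0.72160553, -0.38241518]), 'torque': array([-0.01081661, -0.01481988,  0.07702649]), 'width': 1.0021773475518603}
top {'fx': 361.8086559464909, 'fy': 361.8086559464909, 'cx': 257.2333410566267, 'cy': 194.47125672436326, 'R': array([[ 0.13236398, -0.99119561,  0.00332368],
       [-0.96909301, -0.13011521, -0.2095919 ],
       [ 0.20817903,  0.02452147, -0.9777833 ]]), 't': array([-0.0314272 ,  0.56769655,  0.9139141 ])}
side {'fx': 433.1133778480081, 'fy': 433.1133778480081, 'cx': 255.06934139330153, 'cy': 196.7661806068626, 'R': array([[ 0.8976673 , -0.44066865,  0.00213541],
       [-0.27857462, -0.57121386, -0.77208219],
       [ 0.34145219,  0.69247806, -0.63551911]]), 't': array([-0.50089114,  0.25306669,  0.93320963])}
```

View pics/a_top.png

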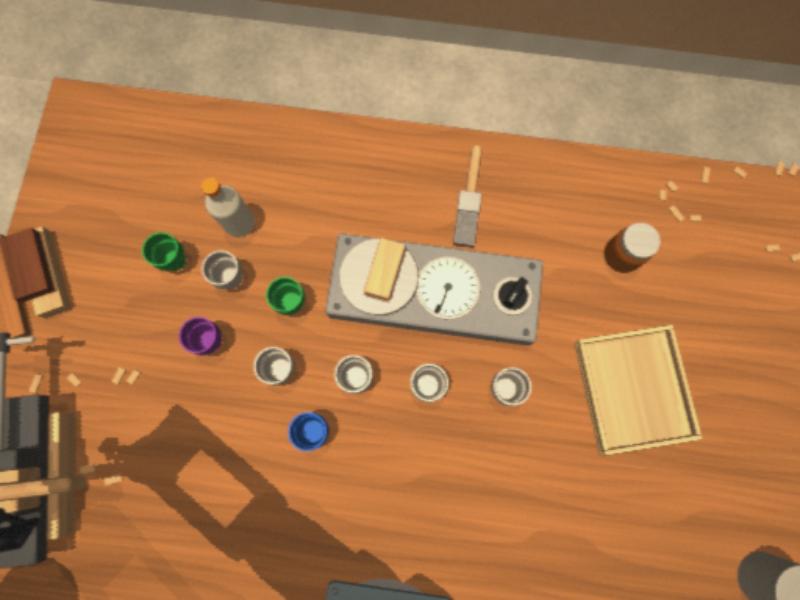

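View pics/a_side.png

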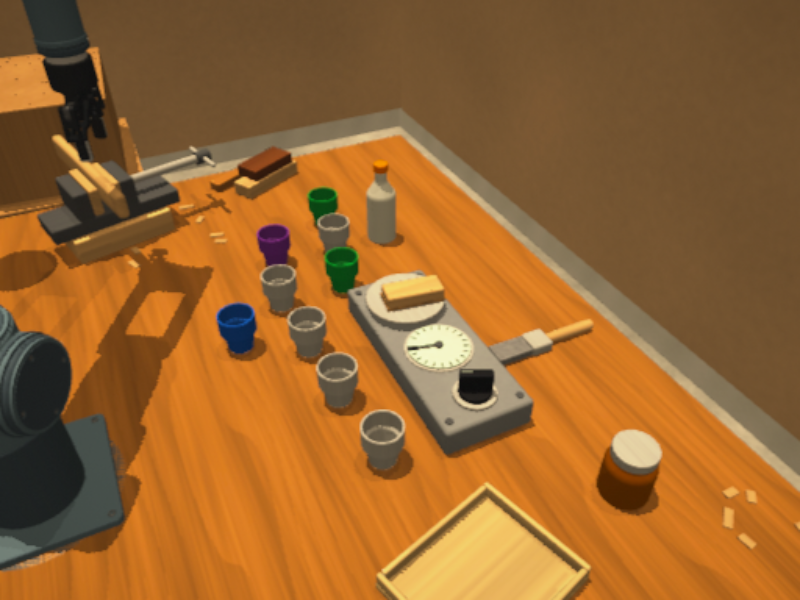

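Top view (800x600) shows five grey steel cups at (222,270), (273,366), (354,374), (430,382) and (512,387). They fit the bare steel description. The lookalikes are green at (163,251) and (286,295), purple at (200,336) and blue at (308,431), so I'll leave those. The block is on the pan at (384,268), the knob is at (514,294) and the tray is at (640,390). Next I'll measure, with an enlarged crop to confirm.

```bash
cat > m.py <<'E'
from h import *
cm=camera_model('top');im=cv2.imread('pics/top0.png');k=1.5625
hsv=cv2.cvtColor(im,cv2.COLOR_BGR2HSV)
crop=cv2.resize(im[145:265,85:355],None,fx=2.95,fy=2.95,interpolation=cv2.INTER_CUBIC)
grey=(hsv[...,1]<70).astype(np.uint8)*255
cs,_=cv2.findContours(grey,cv2.RETR_EXTERNAL,cv2.CHAIN_APPROX_NONE)
for c in cs:
    a=cv2.contourArea(c)
    if 200<a<3000:
        (u,v),r=cv2.minEnclosingCircle(c)
        print('grey',round(u*k),round(v*k),round(r,1),a,onz(cm,u,v,.07).round(4))
def P(n,u,v,z): print(n,onz(cm,u/k,v/k,z).round(4))
P('pan',378,275,.068);P('dial',448,287,.055);P('knob',513,294,.09)
for c in[(341,235),(542,262),(534,342),(328,318)]:P('corner',*c,.05)
for c in[(579,341),(671,327),(700,437),(605,453)]:P('tray',*c,.03)
for c in[(379,239),(406,243),(391,300),(365,294)]:P('block',*c,.094)
P('glue',238,225,0);P('jar',641,240,.09)
cv2.imwrite('pics/crop1.png',crop)
E
python3 m.py
```

```text
grey 388 595 39.1 628.0 [0.1092 0.0055 0.07  ]
grey 771 579 21.5 930.5 [ 0.2093 -0.5799  0.07  ]
grey 22 531 26.1 958.0 [0.1244 0.5859 0.07  ]
grey 510 386 11.8 401.0 [ 0.4507 -0.1523  0.07  ]
grey 429 382 11.9 407.5 [ 0.439  -0.0173  0.07  ]
grey 353 374 11.9 401.0 [0.4364 0.1086 0.07  ]
grey 273 366 12.2 414.0 [0.4314 0.2426 0.07  ]
grey 22 405 47.6 1422.0 [0.3131 0.6386 0.07  ]
grey 222 270 12.6 389.0 [0.5819 0.3595 0.07  ]
grey 640 240 11.7 374.0 [ 0.7333 -0.3532  0.07  ]
grey 467 218 17.3 383.0 [ 0.7327 -0.0498  0.07  ]
grey 232 211 16.0 483.5 [0.6906 0.3643 0.07  ]
pan [0.6102 0.0917 0.068 ]
dial [ 0.6085 -0.0313  0.055 ]
knob [ 0.602  -0.1389  0.09  ]
corner [0.6793 0.1691 0.05  ]
corner [ 0.6772 -0.1914  0.05  ]
corner [ 0.5328 -0.1893  0.05  ]
corner [0.5272 0.168  0.05  ]
tray [ 0.5486 -0.2719  0.03  ]
tray [ 0.5951 -0.4313  0.03  ]
tray [ 0.4117 -0.4864  0.03  ]
tray [ 0.3641 -0.3281  0.03  ]
block [0.6665 0.097  0.094 ]
block [0.6655 0.0505 0.094 ]
block [0.5637 0.0622 0.094 ]
block [0.5681 0.1066 0.094 ]
glue [0.6893 0.3724 0.    ]
jar [ 0.7259 -0.3477  0.09  ]
```

View pics/crop1.png

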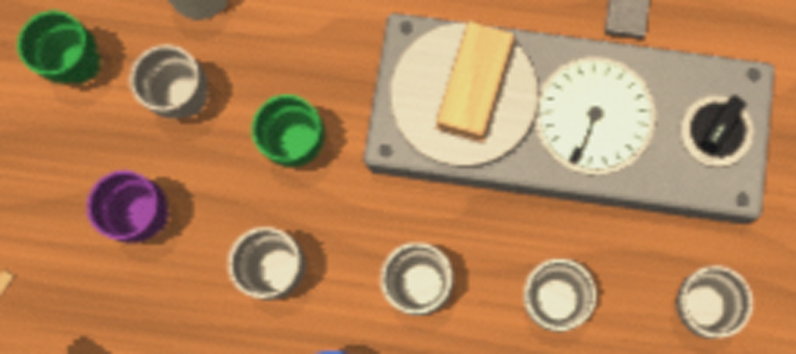

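The crop confirms five bare steel cups among the green, purple and blue ones. The block lies about 6° off the scale's x axis. I'll move above it now.

Emit:
send_rows(moves="1 .94 -.98 0 0 0 .85;1 .94 -.98 0 0 0 .85;1 .94 -.98 0 0 0 .85;1 .94 -.98 0 0 0 .85;1 .94 -.98 0 0 0 0;1 .94 -.98 0 0 0 0;1 .94 -.98 0 0 0 0;1 .94 -.98 0 0 0 0;1 .94 -.98 0 0 0 0;1 .94 -.98 0 0 0 0;1 .94 -.98 0 0 0 0;1 .94 -.98 0 0 0 0;1 .94 -.98 0 0 0 0;1 .94 -.98 0 0 0 0;1 .94 -.98 0 0 0 0;1 .94 -.98 0 0 0 0;1 .94 -.98 0 0 0 0;1 .94 -.98 0 0 0 0;1 .94 -.98 0 0 0 0;1 .94 -.98 0 0 0 0", force=40)

```text
time: 2.1
tcp_pos: [0.5798, 0.1181, 0.2388]
ee_rot: [0.053, 0.999, -0.0, -0.001]
wrist_force: [0.2, 1.1, -0.1]
width: 0.999
```

Emit:
send_rows(moves="1 .94 -.98 0 0 0 0;1 .94 -.98 0 0 0 0;1 0 0 0 0 0 0;1 0 0 0 0 0 0;1 0 0 0 0 0 0")

```text
time: 2.6
tcp_pos: [0.6162, 0.0805, 0.239]
ee_rot: [0.053, 0.999, 0.0, -0.001]
wrist_force: [0.2, 0.9, -0.3]
width: 1.002
```

Run:
```python
from h import *
s=sense();print(s['time'],s['tcp_pos'],s['ee_rot'],s['wrist_force'])
cm=camera_model('wrist');i=snapshot('wrist');cv2.imwrite('pics/w1.png',i);print(cm, proj(cm,s['tcp_pos']))
import pickle;pickle.dump(cm,open('cw1.pkl','wb'))
```

```text
2.6 [0.61620123 0.08050461 0.23895082] [ 5.31625370e-02  9.98585663e-01  1.80805426e-04 -6.20942609e-04] [ 0.2208198   0.85029718 -0.25840864]
{'fx': 341.7726377245545, 'fy': 341.7726377245545, 'cx': 256.81898526642436, 'cy': 191.6276363540473, 'R': array([[ 1.05996078e-01,  9.94366297e-01, -7.06943715e-04],
       [ 9.49247216e-01, -1.00974758e-01,  2.97882227e-01],
       [ 2.96132663e-01, -3.22454122e-02, -9.54602367e-01]]), 't': array([-0.1444259 , -0.61512484,  0.19932445])} (np.float64(258.56325468626227), np.float64(265.93574634548656))
```

View pics/w1.png

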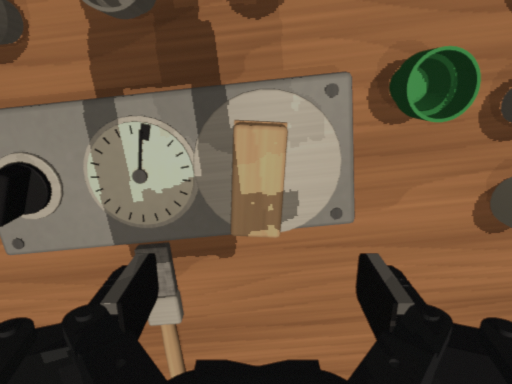

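The wrist view shows the block square to the jaws, with its top corners at about (236,126), (287,126), (281,237) and (232,234). The dial pivot is at (140,176).

Run:
```python
from h import *
import pickle;cm=pickle.load(open('cw1.pkl','rb'))
c=[onz(cm,u,v,.094) for u,v in[(236,126),(287,126),(281,237),(232,234)]]
print(np.array(c).round(4),np.mean(c,0).round(4))
print('pan',onz(cm,269.5,160,.0685).round(4),'dial',onz(cm,140,176,.058).round(4))
for u in[(353,73),(352,221)]:print(onz(cm,*u,.05).round(4))
```

```text
[[0.5698 0.0676 0.094 ]
 [0.5742 0.1086 0.094 ]
 [0.6714 0.0955 0.094 ]
 [0.6638 0.0523 0.094 ]] [0.6198 0.081  0.094 ]
pan [0.6061 0.0923 0.0685] dial [ 0.6107 -0.0318  0.058 ]
[0.5391 0.1743 0.05  ]
[0.6819 0.1701 0.05  ]
```

Emit:
send_rows(moves="1 .1 0 -1 0 0 0;1 0 0 -1 0 0 0;1 0 0 -1 0 0 0;1 0 0 -1 0 0 0;1 0 0 -1 0 0 0;1 0 0 -1 0 0 0;1 0 0 -1 0 0 0;1 0 0 -.9 0 0 0;1 0 0 0 0 0 0;0 0 0 0 0 0 0;0 0 0 0 0 0 0;0 0 0 0 0 0 0;0 0 0 0 0 0 0;0 0 0 0 0 0 0;0 0 0 0 0 0 0;0 0 0 0 0 0 0;0 0 0 0 0 0 0;0 0 0 0 0 0 0;0 0 0 0 0 0 0", force=40)

```text
time: 4.55
tcp_pos: [0.6191, 0.0797, 0.0814]
ee_rot: [0.053, 0.999, -0.0, 0.0]
wrist_force: [1.4, 0.8, 1.6]
width: 0.517
```

Emit:
send_rows(moves="0 0 0 .5 0 0 0;0 0 0 1 0 0 0;0 0 0 1 0 0 0;0 0 0 1 0 0 0;0 0 0 1 0 0 0;0 0 0 0 0 0 0;0 0 0 0 0 0 0")

```text
time: 5.25
tcp_pos: [0.6186, 0.0798, 0.1712]
ee_rot: [0.053, 0.999, -0.0, -0.0]
wrist_force: [0.7, -0.6, -1.9]
width: 0.518
```

Emit:
send_rows(moves="0 -.3 -1 0 0 0 1;0 -.3 -1 0 0 0 1;0 -.3 -1 0 0 0 1;0 -.3 -1 0 0 0 1;0 -.3 -1 0 0 0 1;0 -.3 -1 0 0 0 0;0 -.3 -1 0 0 0 0;0 -.3 -1 0 0 0 0;0 -.3 -1 0 0 0 0;0 -.3 -1 0 0 0 0;0 -.3 -1 0 0 0 0;0 -.3 -1 0 0 0 0;0 -.3 -1 0 0 0 0;0 -.3 -1 0 0 0 0;0 -.3 -1 0 0 0 0;0 -.3 -1 0 0 0 0;0 -.3 -1 0 0 0 0;0 -.3 -1 0 0 0 0;0 -.3 -1 0 0 0 0;0 -.3 -1 0 0 0 0")

```text
time: 7.25
tcp_pos: [0.4977, -0.3201, 0.1693]
ee_rot: [-0.146, 0.989, 0.002, -0.001]
wrist_force: [1.1, 0.6, -1.2]
width: 0.517
```

Emit:
send_rows(moves="0 -.3 -1 0 0 0 0;0 -.3 -1 0 0 0 0;0 -.3 -1 0 0 0 0;0 0 0 -1 0 0 0;0 0 0 -1 0 0 0;0 0 0 -1 0 0 0;0 0 0 -1 0 0 0;0 0 0 -1 0 0 0;0 0 0 -1 0 0 0;0 0 0 -.5 0 0 0;0 0 0 -.4 0 0 0;0 0 0 -.2 0 0 0;0 0 0 0 0 0 0;0 0 0 0 0 0 0")

```text
time: 8.65
tcp_pos: [0.4813, -0.3806, 0.03]
ee_rot: [-0.146, 0.989, -0.001, 0.0]
wrist_force: [0.2, 0.0, -0.7]
width: 0.521
```

Emit:
send_rows(moves="0 0 0 -.2 0 0 0;0 0 0 -.15 0 0 0;0 0 0 -.1 0 0 0;0 0 0 0 0 0 0")

```text
time: 9.05
tcp_pos: [0.4813, -0.3805, 0.0229]
ee_rot: [-0.146, 0.989, -0.001, 0.0]
wrist_force: [-4.6, 3.4, 16.0]
width: 0.517
```

Emit:
send_rows(moves="1 0 0 0 0 0 0;1 0 0 0 0 0 0;1 0 0 0 0 0 0;1 0 0 0 0 0 0;1 0 0 0 0 0 0;1 0 0 .5 0 0 0;1 0 0 1 0 0 0;1 0 0 1 0 0 0;1 0 0 1 0 0 0;1 0 0 1 0 0 0;1 0 0 1 0 0 0;1 0 0 1 0 0 0;1 0 0 1 0 0 0;1 0 0 1 0 0 0;1 -.13 .95 1 0 0 -.92;1 -.13 .95 1 0 0 -.92;1 -.13 .95 0 0 0 -.92;1 -.13 .95 0 0 0 -.92;1 -.13 .95 0 0 0 0;1 -.13 .95 0 0 0 0")

```text
time: 11.05
tcp_pos: [0.4651, -0.265, 0.2307]
ee_rot: [-0.0, 1.0, -0.0, 0.0]
wrist_force: [0.0, 0.2, 0.4]
width: 0.998
```

Emit:
send_rows(moves="1 -.13 .95 0 0 0 0;1 -.13 .95 0 0 0 0;1 -.13 .95 0 0 0 0;1 -.13 .95 0 0 0 0;1 -.13 .95 0 0 0 0;1 -.13 .95 0 0 0 0;1 0 0 0 0 0 0;1 0 0 0 0 0 0;1 0 0 0 0 0 0")

```text
time: 11.95
tcp_pos: [0.45, -0.1526, 0.2304]
ee_rot: [0.001, 1.0, -0.0, 0.0]
wrist_force: [0.3, 0.5, 0.2]
width: 1.003
```

```bash
cat > cups.py <<'E'
from h import *
import sys,json
# rim circle of cups from the wrist picture: low-saturation blob, ellipse of rim
def look(tag,xy,z=.07):
    s=sense();cm=camera_model('wrist');i=snapshot('wrist');cv2.imwrite(f'pics/{tag}.png',i)
    print(s['time'],s['tcp_pos'].round(4),s['ee_rot'].round(4),s['wrist_force'].round(1),round(s['width'],3))
    m=(cv2.cvtColor(i,cv2.COLOR_BGR2HSV)[...,1]<80).astype(np.uint8)*255
    m=cv2.morphologyEx(m,cv2.MORPH_OPEN,np.ones((3,3)))
    u,v=proj(cm,[*xy,z]);print('expect px',round(u),round(v))
    cs,_=cv2.findContours(m,cv2.RETR_EXTERNAL,cv2.CHAIN_APPROX_NONE)
    for c in cs:
        if 1000<cv2.contourArea(c)<20000:
            b=cv2.boundingRect(c);(a,bb),r=cv2.minEnclosingCircle(c)
            X=onz(cm,a,bb,z);print(b,'c',round(a),round(bb),'r',round(r,1),'r_mm',round(1000*np.linalg.norm(onz(cm,a+r,bb,z)-X),1),X.round(4))
    return i,cm
if __name__=='__main__':
    look(sys.argv[1],(float(sys.argv[2]),float(sys.argv[3])))
E
python3 cups.py w2 .4507 -.1523
python3 - <<'E'
from h import *
i=snapshot('top');w=cv2.imread('pics/w2.png');cv2.imwrite('pics/b.png',np.vstack([cv2.resize(np.hstack([i,w]),(800,300))]))
E
```

```text
11.95 [ 0.45   -0.1526  0.2304] [ 6.e-04  1.e+00 -3.e-04  2.e-04] [0.3 0.5 0.2] 1.003
expect px 258 175
(219, 139, 69, 72) c 253 174 r 35.9 r_mm 31.9 [ 0.4497 -0.1574  0.07  ]
(481, 129, 31, 55) c 506 156 r 27.5 r_mm 24.0 [0.4333 0.0641 0.07  ]
(363, 126, 81, 72) c 403 158 r 41.0 r_mm 35.8 [ 0.4346 -0.0256  0.07  ]
```

View pics/b.png

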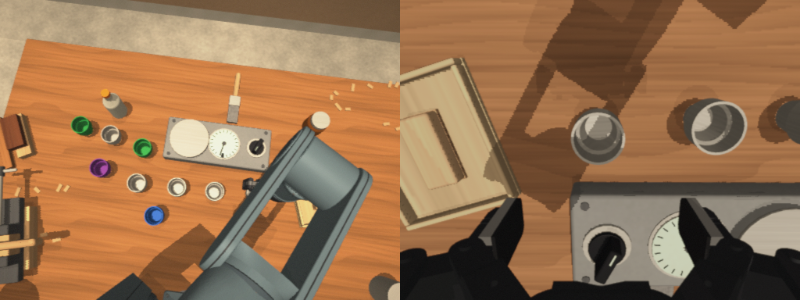

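The block lies flat in the tray and its cup is centred under the tool. Descend and grip the first cup.

Emit:
send_rows(moves="1 0 -.12 -1 0 0 0;1 0 0 -1 0 0 0;1 0 0 -1 0 0 0;1 0 0 -1 0 0 0;1 0 0 -1 0 0 0;1 0 0 -1 0 0 0;1 0 0 -1 0 0 0;1 0 0 -1 0 0 0;1 0 0 -1 0 0 0;1 0 0 -.3 0 0 0;1 0 0 0 0 0 0;0 0 0 0 0 0 0;0 0 0 0 0 0 0;0 0 0 0 0 0 0;0 0 0 0 0 0 0;0 0 0 0 0 0 0;0 0 0 0 0 0 0;0 0 0 0 0 0 0", force=30)

```text
time: 13.85
tcp_pos: [0.4506, -0.1552, 0.0455]
ee_rot: [0.001, 1.0, -0.001, 0.001]
wrist_force: [-0.7, -1.3, 7.1]
width: 0.721
```

Run:
```python
from h import *
s=sense();print(s['tcp_pos'],s['width'],s['wrist_force'])
i=snapshot('side');cv2.imwrite('pics/s1.png',cv2.resize(i[180:340,150:350],(700,560)))
```

```text
[ 0.45060526 -0.15518952  0.04550771] 0.7211785798948778 [-0.67787372 -1.31701678  7.09001343]
```

View pics/s1.png

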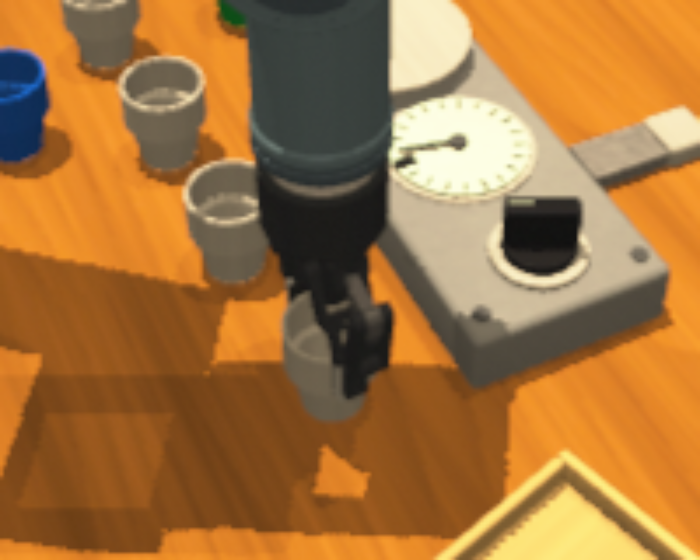

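Emit:
send_rows(moves="0 0 0 .5 0 0 0;0 0 0 1 0 0 0;0 0 0 1 0 0 0;0 0 0 1 0 0 0;0 0 0 1 0 0 0;0 0 0 1 0 0 0;0 0 0 .5 0 0 0;0 .6 .95 0 0 0 0;0 .6 .95 0 0 0 0;0 .6 .95 0 0 0 0;0 .6 .95 0 0 0 0;0 .6 .95 0 0 0 0;0 .6 .95 0 0 0 0;0 .6 .95 0 0 0 0;0 .6 .95 0 0 0 0;0 .6 .95 0 0 0 0;0 .6 .95 0 0 0 0;0 .6 .95 0 0 0 0;0 .6 .95 0 0 0 0;0 .6 .9 0 0 0 0")

```text
time: 15.9
tcp_pos: [0.6058, 0.0924, 0.164]
ee_rot: [0.001, 1.0, 0.0, -0.001]
wrist_force: [-0.6, -0.1, -1.0]
width: 0.722
```

Emit:
send_rows(moves="0 0 0 -1 0 0 0;0 0 0 -.8 0 0 0;0 0 0 -.3 0 0 0;0 0 0 0 0 0 0;0 0 0 -.15 0 0 0;0 0 0 -.15 0 0 0;0 0 0 0 0 0 0;0 0 0 0 0 0 0")

```text
time: 16.7
tcp_pos: [0.6059, 0.0913, 0.1167]
ee_rot: [0.001, 1.0, -0.0, 0.0]
wrist_force: [0.7, -0.2, -1.2]
width: 0.717
```

Emit:
send_rows(moves="0 0 0 -.1 0 0 0;0 0 0 -.07 0 0 0;0 0 0 0 0 0 0;1 0 0 0 0 0 0;1 0 0 0 0 0 0;1 0 0 0 0 0 0;1 0 0 0 0 0 0;1 0 0 0 0 0 0;1 0 0 1 0 0 0;1 0 0 1 0 0 0;1 0 0 1 0 0 0;1 0 0 1 0 0 0;1 0 0 1 0 0 0;1 0 0 1 0 0 0;1 0 0 0 0 0 0;1 0 0 0 0 0 0")

```text
time: 18.3
tcp_pos: [0.6057, 0.0915, 0.2327]
ee_rot: [0.001, 1.0, 0.0, 0.0]
wrist_force: [-0.6, -0.3, -0.7]
width: 0.994
```

Run:
```python
from h import *
from cups import look
i,cm=look('w3',(.606,.0913),.139)
j=snapshot('side');cv2.imwrite('pics/c.png',np.hstack([cv2.resize(i,(400,300)),cv2.resize(j[120:300,200:400],(400,360))[:300]]))
```

```text
18.3 [0.6057 0.0915 0.2327] [6.e-04 1.e+00 0.e+00 2.e-04] [-0.6 -0.3 -0.7] 0.994
expect px 258 199
(472, 212, 40, 65) c 502 244 r 32.9 r_mm 24.1 [0.6413 0.2704 0.139 ]
```

View pics/c.png

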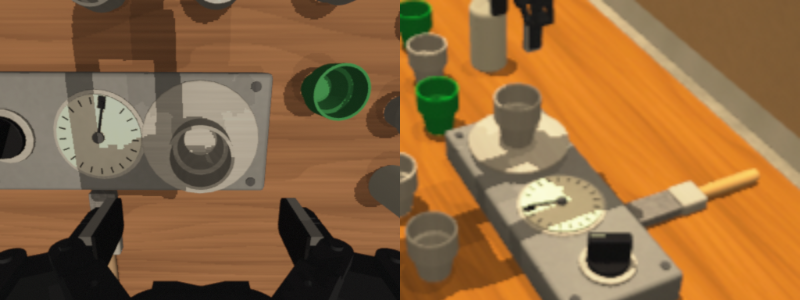

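The first cup stands upright in the middle of the pan. On to the next cup.

Emit:
send_rows(moves="1 -.93 -.62 0 0 0 0;1 -.93 -.62 0 0 0 0;1 -.93 -.62 0 0 0 0;1 -.93 -.62 0 0 0 0;1 -.93 -.62 0 0 0 0;1 -.93 -.62 0 0 0 0;1 -.93 -.62 0 0 0 0;1 -.93 -.62 0 0 0 0;1 -.93 -.62 0 0 0 0;1 0 0 0 0 0 0;1 0 0 0 0 0 0")

```text
time: 19.5
tcp_pos: [0.4383, -0.0202, 0.2324]
ee_rot: [0.001, 1.0, 0.0, -0.0]
wrist_force: [0.6, -0.2, 1.1]
width: 1.002
```

```bash
python3 cups.py w4 .4385 -.020
```

```text
19.5 [ 0.4383 -0.0202  0.2324] [ 1.2e-03  1.0e+00  3.0e-04 -2.0e-04] [ 0.6 -0.2  1.1] 1.002
expect px 258 175
(224, 139, 69, 71) c 258 174 r 35.6 r_mm 31.8 [ 0.4378 -0.0202  0.07  ]
(356, 136, 79, 71) c 395 167 r 39.9 r_mm 35.5 [0.4319 0.102  0.07  ]
(481, 135, 31, 55) c 507 162 r 27.4 r_mm 24.2 [0.4275 0.2002 0.07  ]
```

Emit:
send_rows(moves="1 0 0 -1 0 0 0;1 0 0 -1 0 0 0;1 0 0 -1 0 0 0;1 0 0 -1 0 0 0;1 0 0 -1 0 0 0;1 0 0 -1 0 0 0;1 0 0 -1 0 0 0;1 0 0 -1 0 0 0;1 0 0 -1 0 0 0;1 0 0 0 0 0 0;1 0 0 0 0 0 0;0 0 0 0 0 0 0;0 0 0 0 0 0 0;0 0 0 0 0 0 0;0 0 0 0 0 0 0;0 0 0 0 0 0 0;0 0 0 0 0 0 0;0 0 0 0 0 0 0")

```text
time: 21.35
tcp_pos: [0.4395, -0.0203, 0.0542]
ee_rot: [0.001, 1.0, -0.0, 0.001]
wrist_force: [-0.9, 1.7, 6.7]
width: 0.719
```

Emit:
send_rows(moves="0 0 0 .5 0 0 0;0 0 0 1 0 0 0;0 0 0 1 0 0 0;0 0 0 1 0 0 0;0 0 0 1 0 0 0;0 0 0 1 0 0 0;0 0 0 1 0 0 0;0 0 0 1 0 0 0;0 0 0 1 0 0 0;0 0 0 0 0 0 0;0 0 0 0 0 0 0")

```text
time: 22.45
tcp_pos: [0.4383, -0.0202, 0.2233]
ee_rot: [0.001, 1.0, -0.0, 0.001]
wrist_force: [-0.7, -0.2, -1.4]
width: 0.718
```

Emit:
send_rows(moves="0 .93 .62 0 0 0 0;0 .93 .62 0 0 0 0;0 .93 .62 0 0 0 0;0 .93 .62 0 0 0 0;0 .93 .62 0 0 0 0;0 .93 .62 0 0 0 0;0 .93 .62 0 0 0 0;0 .93 .62 0 0 0 0;0 .93 .62 0 0 0 0;0 0 0 0 0 0 0;0 0 0 0 0 0 0;0 0 0 -.8 0 0 0;0 0 0 -.5 0 0 0;0 0 0 -.5 0 0 0;0 0 0 -.5 0 0 0;0 0 0 0 0 0 0;0 0 0 0 0 0 0")

```text
time: 24.15
tcp_pos: [0.6057, 0.0913, 0.1768]
ee_rot: [0.001, 1.0, 0.0, -0.0]
wrist_force: [0.4, -0.3, -1.2]
width: 0.718
```

Emit:
send_rows(moves="0 0 0 -.4 0 0 0;0 0 0 -.3 0 0 0;0 0 0 0 0 0 0;0 0 0 0 0 0 0")

```text
time: 24.55
tcp_pos: [0.6056, 0.0915, 0.1627]
ee_rot: [0.001, 1.0, 0.0, -0.0]
wrist_force: [0.5, 0.6, -1.1]
width: 0.716
```

Emit:
send_rows(moves="0 0 0 -.2 0 0 0;0 0 0 -.15 0 0 0;0 0 0 -.1 0 0 0;0 0 0 0 0 0 0;0 0 0 0 0 0 0")

```text
time: 25.05
tcp_pos: [0.6059, 0.0914, 0.1541]
ee_rot: [0.001, 1.0, -0.0, 0.0]
wrist_force: [0.1, -0.1, 0.6]
width: 0.719
```

Emit:
send_rows(moves="1 0 0 0 0 0 0;1 0 0 0 0 0 0;1 0 0 0 0 0 0;1 0 0 0 0 0 0;1 0 0 0 0 0 0;1 0 0 .96 0 0 0;1 0 0 .96 0 0 0;1 0 0 .96 0 0 0;1 0 0 .96 0 0 0;1 0 0 .96 0 0 0;1 -.95 .08 0 0 0 0;1 -.95 .08 0 0 0 0;1 -.95 .08 0 0 0 0;1 -.95 .08 0 0 0 0;1 -.95 .08 0 0 0 0;1 -.95 .08 0 0 0 0;1 -.95 .08 0 0 0 0;1 -.95 .08 0 0 0 0;1 -.95 .08 -1 0 0 0;1 0 0 0 0 0 0")

```text
time: 27.05
tcp_pos: [0.4312, 0.1062, 0.2282]
ee_rot: [0.0, 1.0, 0.0, -0.003]
wrist_force: [0.7, 0.8, 0.2]
width: 1.002
```

Run:
```python
from h import *
from cups import look
i,cm=look('w5',(.4355,.1055),.07)
j=snapshot('side');cv2.imwrite('pics/d.png',np.hstack([cv2.resize(i,(400,300)),cv2.resize(j[120:300,200:400],(400,360))[:300]]))
```

```text
27.05 [0.4312 0.1062 0.2282] [ 3.0e-04  1.0e+00  1.0e-04 -2.6e-03] [0.7 0.8 0.2] 1.002
expect px 257 181
(225, 145, 69, 72) c 258 180 r 35.9 r_mm 31.9 [0.4348 0.1066 0.07  ]
(366, 140, 81, 72) c 406 171 r 41.4 r_mm 36.4 [0.4267 0.2364 0.07  ]
```

View pics/d.png

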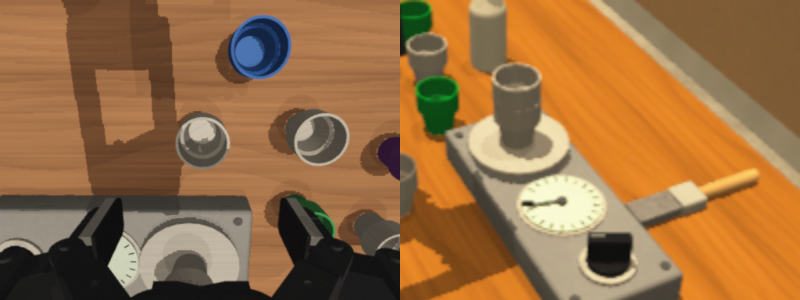

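Emit:
send_rows(moves="1 0 0 -1 0 0 0;1 0 0 -1 0 0 0;1 0 0 -1 0 0 0;1 0 0 -1 0 0 0;1 0 0 -1 0 0 0;1 0 0 -1 0 0 0;1 0 0 -1 0 0 0;1 0 0 -1 0 0 0;1 0 0 -.85 0 0 0;1 0 0 0 0 0 0;1 0 0 0 0 0 0;0 0 0 0 0 0 0;0 0 0 0 0 0 0;0 0 0 0 0 0 0;0 0 0 0 0 0 0;0 0 0 0 0 0 0;0 0 0 0 0 0 0;0 0 0 0 0 0 0")

```text
time: 28.95
tcp_pos: [0.4361, 0.1059, 0.0543]
ee_rot: [0.001, 1.0, -0.0, 0.002]
wrist_force: [-0.6, 0.2, 5.5]
width: 0.715
```

Emit:
send_rows(moves="0 0 0 .5 0 0 0;0 0 0 1 0 0 0;0 0 0 1 0 0 0;0 0 0 1 0 0 0;0 0 0 1 0 0 0;0 0 0 1 0 0 0;0 0 0 1 0 0 0;0 0 0 1 0 0 0;0 0 0 1 0 0 0;0 0 0 1 0 0 0;0 0 0 .5 0 0 0;0 0 0 0 0 0 0;0 0 0 0 0 0 0")

```text
time: 30.25
tcp_pos: [0.4343, 0.1058, 0.2525]
ee_rot: [0.001, 1.0, -0.0, -0.0]
wrist_force: [0.0, 0.3, -1.6]
width: 0.715
```

Emit:
send_rows(moves="0 .95 -.08 0 0 0 0;0 .95 -.08 0 0 0 0;0 .95 -.08 0 0 0 0;0 .95 -.08 0 0 0 0;0 .95 -.08 0 0 0 0;0 .95 -.08 0 0 0 0;0 .95 -.08 0 0 0 0;0 .95 -.08 0 0 0 0;0 .95 -.08 0 0 0 0;0 0 0 0 0 0 0;0 0 0 0 0 0 0;0 0 0 -.9 0 0 0;0 0 0 -.5 0 0 0;0 0 0 -.5 0 0 0;0 0 0 -.5 0 0 0;0 0 0 0 0 0 0;0 0 0 0 0 0 0")

```text
time: 31.95
tcp_pos: [0.6057, 0.0915, 0.2049]
ee_rot: [0.001, 1.0, -0.0, -0.0]
wrist_force: [-0.2, -0.0, -0.5]
width: 0.714
```

Emit:
send_rows(moves="0 0 0 -.4 0 0 0;0 0 0 -.3 0 0 0;0 0 0 -.2 0 0 0;0 0 0 0 0 0 0;0 0 0 -.1 0 0 0;0 0 0 0 0 0 0;0 0 0 0 0 0 0")

```text
time: 32.65
tcp_pos: [0.6059, 0.0914, 0.1852]
ee_rot: [0.001, 1.0, -0.0, 0.0]
wrist_force: [-0.0, -0.1, 1.2]
width: 0.721
```

Emit:
send_rows(moves="1 0 0 0 0 0 0;1 0 0 0 0 0 0;1 0 0 0 0 0 0;1 0 0 0 0 0 0;1 0 0 0 0 0 0;1 0 0 .96 0 0 0;1 0 0 .96 0 0 0;1 0 0 .96 0 0 0;1 0 0 .96 0 0 0;1 0 0 .96 0 0 0;1 -.97 .82 0 0 0 0;1 -.97 .82 0 0 0 0;1 -.97 .82 0 0 0 0;1 -.97 .82 0 0 0 0;1 -.97 .82 0 0 0 0;1 -.97 .82 0 0 0 0;1 -.97 .82 0 0 0 0;1 -.97 .82 -1 0 0 0;1 -.97 .82 -1 0 0 0;1 0 0 0 0 0 0")

```text
time: 34.65
tcp_pos: [0.4272, 0.2401, 0.2385]
ee_rot: [-0.001, 1.0, -0.0, -0.003]
wrist_force: [0.5, -0.3, -0.5]
width: 1.0
```

Emit:
send_rows(moves="1 0 0 0 0 0 0;1 0 0 0 0 0 0")

```text
time: 34.85
tcp_pos: [0.4323, 0.2388, 0.2418]
ee_rot: [0.001, 1.0, 0.0, 0.001]
wrist_force: [0.5, -1.2, -0.3]
width: 0.995
```

```bash
python3 cups.py w6 .4305 .2395
```

```text
34.85 [0.4323 0.2388 0.2418] [7.e-04 1.e+00 1.e-04 1.e-03] [ 0.5 -1.2 -0.3] 0.995
expect px 258 169
(228, 136, 68, 69) c 261 170 r 34.6 r_mm 31.8 [0.4309 0.2422 0.07  ]
```

Emit:
send_rows(moves="1 0 .12 -1 0 0 0;1 0 0 -1 0 0 0;1 0 0 -1 0 0 0;1 0 0 -1 0 0 0;1 0 0 -1 0 0 0;1 0 0 -1 0 0 0;1 0 0 -1 0 0 0;1 0 0 -1 0 0 0;1 0 0 -1 0 0 0;1 0 0 -.4 0 0 0;1 0 0 0 0 0 0;0 0 0 0 0 0 0;0 0 0 0 0 0 0;0 0 0 0 0 0 0;0 0 0 0 0 0 0;0 0 0 0 0 0 0;0 0 0 0 0 0 0;0 0 0 0 0 0 0")

```text
time: 36.7
tcp_pos: [0.4323, 0.2416, 0.0542]
ee_rot: [0.0, 1.0, 0.0, 0.001]
wrist_force: [-0.2, -1.2, 6.0]
width: 0.714
```

Emit:
send_rows(moves="0 0 0 .5 0 0 0;0 0 0 1 0 0 0;0 0 0 1 0 0 0;0 0 0 1 0 0 0;0 0 0 1 0 0 0;0 0 0 1 0 0 0;0 0 0 1 0 0 0;0 0 0 1 0 0 0;0 0 0 1 0 0 0;0 0 0 1 0 0 0;0 0 0 1 0 0 0;0 0 0 1 0 0 0;0 0 0 0 0 0 0;0 0 0 0 0 0 0")

```text
time: 38.1
tcp_pos: [0.4309, 0.2414, 0.283]
ee_rot: [0.001, 1.0, 0.0, 0.0]
wrist_force: [-0.3, 0.0, -1.6]
width: 0.713
```

Emit:
send_rows(moves="0 .97 -.83 0 0 0 0;0 .97 -.83 0 0 0 0;0 .97 -.83 0 0 0 0;0 .97 -.83 0 0 0 0;0 .97 -.83 0 0 0 0;0 .97 -.83 0 0 0 0;0 .97 -.83 0 0 0 0;0 .97 -.83 0 0 0 0;0 .97 -.83 0 0 0 0;0 0 0 0 0 0 0;0 0 0 0 0 0 0;0 0 0 -.9 0 0 0;0 0 0 -.5 0 0 0;0 0 0 -.5 0 0 0;0 0 0 -.5 0 0 0;0 0 0 0 0 0 0;0 0 0 0 0 0 0")

```text
time: 39.8
tcp_pos: [0.6057, 0.0922, 0.2349]
ee_rot: [0.0, 1.0, -0.0, -0.0]
wrist_force: [-1.2, -0.6, -1.5]
width: 0.715
```

Emit:
send_rows(moves="0 0 0 -.4 0 0 0;0 0 0 -.3 0 0 0;0 0 0 -.15 0 0 0;0 0 0 0 0 0 0;0 0 0 -.1 0 0 0;0 0 0 0 0 0 0;0 0 0 0 0 0 0")

```text
time: 40.5
tcp_pos: [0.6059, 0.092, 0.2162]
ee_rot: [0.001, 1.0, -0.0, 0.0]
wrist_force: [-0.6, -0.7, -0.4]
width: 0.711
```

Emit:
send_rows(moves="0 0 0 -.07 0 0 0;0 0 0 0 0 0 0;1 0 0 0 0 0 0;1 0 0 0 0 0 0;1 0 0 0 0 0 0;1 0 0 0 0 0 0;1 0 0 0 0 0 0;1 0 0 .96 0 0 0;1 0 0 .96 0 0 0;1 0 0 .96 0 0 0;1 0 0 .96 0 0 0;1 0 0 .96 0 0 0;1 0 0 0 0 0 0")

```text
time: 41.8
tcp_pos: [0.6071, 0.092, 0.3136]
ee_rot: [0.001, 1.0, -0.0, 0.003]
wrist_force: [0.9, 0.3, 0.4]
width: 0.997
```

Emit:
send_rows(moves="1 -.12 .95 0 0 0 .9;1 -.12 .95 0 0 0 .9;1 -.12 .95 0 0 0 .9;1 -.12 .95 0 0 0 .9;1 -.12 .95 0 0 0 .9;1 -.12 .95 0 0 0 .9;1 -.12 .95 0 0 0 .9;1 -.12 .95 0 0 0 .9;1 -.12 .95 0 0 0 .9;1 -.12 .95 0 0 0 .7;1 -.12 .95 0 0 0 0;1 -.1 .95 0 0 0 0;1 -.1 .95 0 0 0 0;1 0 .95 0 0 0 0;1 0 0 0 0 0 0;1 0 0 -.9 0 0 0;1 0 0 -.9 0 0 0;1 0 0 0 0 0 0;1 0 0 0 0 0 0;1 0 0 0 0 0 0")

```text
time: 43.8
tcp_pos: [0.5759, 0.358, 0.2758]
ee_rot: [-0.344, 0.939, -0.0, 0.001]
wrist_force: [0.2, 0.5, -0.6]
width: 1.0
```

Run:
```python
from h import *
from cups import look
i,cm=look('w7',(.581,.358),.07)
j=snapshot('side');cv2.imwrite('pics/e.png',np.hstack([cv2.resize(i,(400,300)),cv2.resize(j[80:260,180:380],(400,360))[:300]]))
```

```text
43.8 [0.5759 0.358  0.2758] [-3.44e-01  9.39e-01 -0.00e+00  9.00e-04] [ 0.2  0.5 -0.6] 1.0
expect px 254 167
(161, 207, 66, 86) c 195 248 r 43.9 r_mm 48.3 [0.6932 0.3668 0.07  ]
(224, 142, 60, 63) c 254 173 r 31.4 r_mm 32.2 [0.5854 0.3613 0.07  ]
(0, 0, 147, 124) c 70 43 r 81.8 r_mm 75.1 [0.6007 0.153  0.07  ]
```

View pics/e.png

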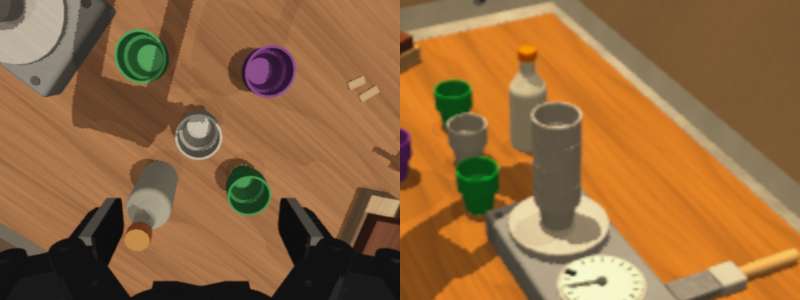

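Stack of four is straight. The last grey cup is at wrist pixel (254,173), with the bottle and the green cups off the jaw line. Descend.

Emit:
send_rows(moves="1 .42 .15 -1 0 0 0;1 0 0 -1 0 0 0;1 0 0 -1 0 0 0;1 0 0 -1 0 0 0;1 0 0 -1 0 0 0;1 0 0 -1 0 0 0;1 0 0 -1 0 0 0;1 0 0 0 0 0 0")

```text
time: 44.7
tcp_pos: [0.5823, 0.3603, 0.1319]
ee_rot: [-0.344, 0.939, -0.0, -0.003]
wrist_force: [-0.1, -0.3, -0.7]
width: 1.001
```

```bash
python3 cups.py w8 .5845 .361
```

```text
44.7 [0.5823 0.3603 0.1319] [-3.441e-01  9.389e-01 -1.000e-04 -2.500e-03] [-0.1 -0.3 -0.7] 1.001
expect px 256 220
(206, 167, 99, 104) c 255 218 r 52.1 r_mm 32.1 [0.5842 0.3601 0.07  ]
(0, 0, 65, 104) c 32 52 r 60.6 r_mm 32.4 [0.5883 0.2074 0.07  ]
```

Emit:
send_rows(moves="1 0 0 -1 0 0 0;1 0 0 -1 0 0 0;1 0 0 -1 0 0 0;1 0 0 -.7 0 0 0;1 0 0 -.4 0 0 0;1 0 0 0 0 0 0;1 0 0 0 0 0 0;0 0 0 0 0 0 0;0 0 0 0 0 0 0;0 0 0 0 0 0 0;0 0 0 0 0 0 0;0 0 0 0 0 0 0;0 0 0 0 0 0 0;0 0 0 0 0 0 0")

```text
time: 46.15
tcp_pos: [0.5847, 0.3613, 0.0539]
ee_rot: [-0.344, 0.939, 0.0, 0.001]
wrist_force: [0.3, -0.6, 5.9]
width: 0.707
```

Emit:
send_rows(moves="0 0 0 .5 0 0 0;0 0 0 1 0 0 0;0 0 0 1 0 0 0;0 0 0 1 0 0 0;0 0 0 1 0 0 0;0 0 0 1 0 0 0;0 0 0 1 0 0 0;0 0 0 1 0 0 0;0 0 0 1 0 0 0;0 0 0 1 0 0 0;0 0 0 1 0 0 0;0 0 0 1 0 0 0;0 0 0 1 0 0 0;0 0 0 1 0 0 0;0 0 0 0 0 0 0;0 0 0 0 0 0 0")

```text
time: 47.75
tcp_pos: [0.5835, 0.361, 0.3222]
ee_rot: [-0.344, 0.939, 0.0, -0.0]
wrist_force: [-0.3, 0.1, -1.1]
width: 0.703
```

Emit:
send_rows(moves="0 .08 -.96 0 0 0 -.88;0 .08 -.96 0 0 0 -.88;0 .08 -.96 0 0 0 -.88;0 .08 -.96 0 0 0 -.88;0 .08 -.96 0 0 0 -.88;0 .08 -.96 0 0 0 -.88;0 .08 -.96 0 0 0 -.88;0 .08 -.96 0 0 0 -.88;0 .08 -.96 0 0 0 -.88;0 .08 -.96 0 0 0 -.88;0 .08 -.96 0 0 0 0;0 .08 -.96 0 0 0 0;0 .08 -.96 0 0 0 0;0 .08 -.98 0 0 0 0;0 0 0 0 0 0 0;0 0 0 0 0 0 0;0 0 0 0 0 0 0")

```text
time: 49.45
tcp_pos: [0.6057, 0.0926, 0.3216]
ee_rot: [0.0, 1.0, 0.0, -0.001]
wrist_force: [-0.3, -0.3, -0.7]
width: 0.707
```

Emit:
send_rows(moves="0 0 0 -.9 0 0 0;0 0 0 -.5 0 0 0;0 0 0 -.5 0 0 0;0 0 0 -.5 0 0 0;0 0 0 -.5 0 0 0;0 0 0 0 0 0 0;0 0 0 0 0 0 0")

```text
time: 50.15
tcp_pos: [0.6062, 0.0918, 0.2644]
ee_rot: [0.001, 1.0, 0.0, -0.0]
wrist_force: [-0.1, 0.8, -1.2]
width: 0.708
```

Emit:
send_rows(moves="0 0 0 -.4 0 0 0;0 0 0 -.25 0 0 0;0 0 0 -.15 0 0 0;0 0 0 0 0 0 0;0 0 0 -.08 0 0 0;0 0 0 0 0 0 0;0 0 0 0 0 0 0")

```text
time: 50.85
tcp_pos: [0.6062, 0.0918, 0.2471]
ee_rot: [0.001, 1.0, 0.0, 0.0]
wrist_force: [-0.5, 0.2, -1.0]
width: 0.708
```

Emit:
send_rows(moves="0 0 0 -.08 0 0 0;0 0 0 -.07 0 0 0;0 0 0 0 0 0 0;0 0 0 0 0 0 0")

```text
time: 51.25
tcp_pos: [0.6062, 0.0919, 0.2441]
ee_rot: [0.001, 1.0, 0.0, 0.0]
wrist_force: [-0.1, -0.0, 0.7]
width: 0.709
```

Emit:
send_rows(moves="1 0 0 0 0 0 0;1 0 0 0 0 0 0;1 0 0 0 0 0 0;1 0 0 0 0 0 0;1 0 0 0 0 0 0;1 0 0 .96 0 0 0;1 0 0 .96 0 0 0;1 0 0 .96 0 0 0;1 0 0 .96 0 0 0;1 0 0 .96 0 0 0;1 0 -1 0 0 0 0;1 0 -1 0 0 0 0;1 0 -1 0 0 0 0;1 0 -1 0 0 0 0;1 0 -1 0 0 0 0;1 0 -1 0 0 0 0;1 0 -1 0 0 0 0;1 0 -1 0 0 0 0;1 0 -1 0 0 0 0;1 0 -1 0 0 0 0")

```text
time: 53.25
tcp_pos: [0.6061, -0.109, 0.3399]
ee_rot: [0.001, 1.0, -0.0, 0.0]
wrist_force: [-0.3, 0.4, -0.6]
width: 1.001
```

Emit:
send_rows(moves="1 0 0 -1 0 0 0;1 0 0 -1 0 0 0;1 0 0 -1 0 0 0;1 0 0 -1 0 0 0;1 0 0 -1 0 0 0;1 0 0 0 0 0 0;1 0 0 0 0 0 0;1 0 0 0 0 0 0")

```text
time: 54.05
tcp_pos: [0.6069, -0.1084, 0.2414]
ee_rot: [0.001, 1.0, -0.0, 0.001]
wrist_force: [0.0, 0.4, 0.6]
width: 0.997
```

Run:
```python
from h import *
import pickle
s=sense();print(s['tcp_pos'],s['ee_rot'].round(4))
cm=camera_model('wrist');i=snapshot('wrist');cv2.imwrite('pics/w9.png',i);pickle.dump(cm,open('cw9.pkl','wb'))
print('dial',proj(cm,[.6095,-.0318,.056]),'knob',proj(cm,[.604,-.146,.09]))
j=snapshot('side');a=cv2.resize(i,(560,420));b=cv2.resize(j[60:270,170:370],(240,252));o=np.zeros((420,800,3),np.uint8);o[:,:560]=a;o[:252,560:]=b
cv2.imwrite('pics/f.png',o)
```

```text
[ 0.60689328 -0.10843378  0.2413931 ] [ 6.0e-04  1.0e+00 -4.0e-04  1.1e-03]
dial (np.float64(337.6654044281283), np.float64(170.38835485671547)) knob (np.float64(214.42507292424602), np.float64(173.78997385662174))
```

View pics/f.png

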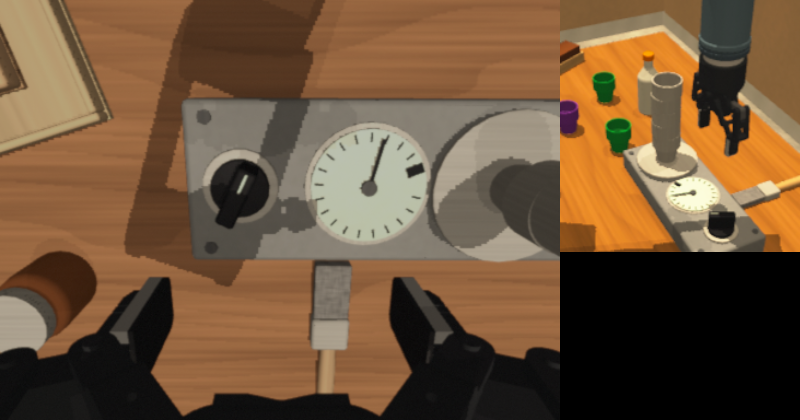

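All five cups are stacked and upright. The zero mark is about 51° clockwise of the pointer, so the knob needs roughly +1.8 rad. I'll move over the knob, turned near its bar's angle (about -30°).

Emit:
send_rows(moves="1 -.1 -.9 -.8 0 0 -.9;1 0 -.85 -.8 0 0 -.9;1 0 0 -.8 0 0 -.9;1 0 0 0 0 0 -.9;1 0 0 0 0 0 -.9;1 0 0 0 0 0 -.9;1 0 0 0 0 0 -.9;1 0 0 0 0 0 0;1 0 0 0 0 0 0;1 0 0 0 0 0 0")

```text
time: 55.15
tcp_pos: [0.6043, -0.1432, 0.1923]
ee_rot: [0.249, 0.968, -0.0, 0.0]
wrist_force: [-0.3, 0.4, -0.2]
width: 0.997
```

```bash
cat > dial.py <<'E'
from h import *
k=512/560
def ang(cm,pts):
    P=[onz(cm,u,v,z) for u,v,z in pts];a=[np.arctan2(*(p-P[0])[[1,0]]) for p in P[1:]]
    return P,a
E
python3 - <<'E'
from h import *
from dial import ang,k
import pickle
cm=pickle.load(open('cw9.pkl','rb'))
P,a=ang(cm,[(369*k,187*k,.058),(385*k,138*k,.058),(415*k,170*k,.058)]);print(P,a,'knob turn cw',2*(a[0]-a[1]))
s=sense();print(s['tcp_pos'],s['ee_rot'].round(4),s['q'][5])
cm=camera_model('wrist');i=snapshot('wrist');pickle.dump(cm,open('cw10.pkl','wb'));print(proj(cm,[.605,-.143,.097]))
cv2.imwrite('pics/w10.png',i);c=i[60:270,160:440];cv2.imwrite('pics/g.png',cv2.resize(c,None,fx=2.5,fy=2.5,interpolation=cv2.INTER_CUBIC))
E
```

```text
[array([ 0.60957536, -0.03252279,  0.058     ]), array([ 0.56724275, -0.02205504,  0.058     ]), array([0.59452531, 0.00603431, 0.058     ])] [np.float64(2.899181335761257), np.float64(1.9429401216700013)] knob turn cw 1.9124824281825115
[ 0.6043187  -0.14323458  0.19225995] [ 2.492e-01  9.684e-01 -1.000e-04  3.000e-04] -1.4790542715816226
(np.float64(258.71903150585155), np.float64(197.8454733660082))
```

View pics/g.png

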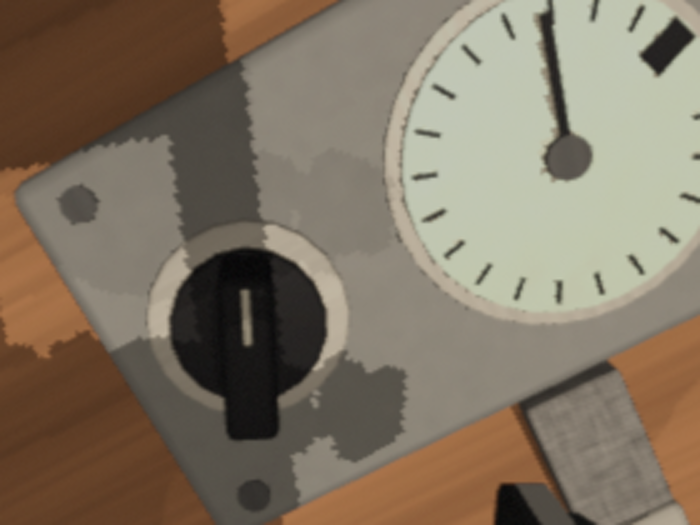

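The knob bar is vertical in the crop, from (247,255) to (253,438), so it's square to the jaws and under the tool axis. The measured knob turn is +1.9 rad. Grip it.

Emit:
send_rows(moves=".6 0 0 -1 0 0 0;.6 0 0 -1 0 0 0;.6 0 0 -1 0 0 0;.6 0 0 -1 0 0 0;.6 0 0 -1 0 0 0;.6 0 0 -.7 0 0 0;.6 0 0 0 0 0 0;.6 0 0 0 0 0 0;0 0 0 0 0 0 0;0 0 0 0 0 0 0;0 0 0 0 0 0 0;0 0 0 0 0 0 0;0 0 0 0 0 0 0;0 0 0 0 0 0 0;0 0 0 0 0 0 0;0 0 0 0 0 0 0", force=30)

```text
time: 56.8
tcp_pos: [0.6058, -0.1424, 0.0793]
ee_rot: [0.25, 0.968, 0.001, 0.002]
wrist_force: [3.0, 4.7, 2.8]
width: 0.184
```

Emit:
send_rows(moves="0 .05 .08 0 0 0 -.5;0 0 0 0 0 0 -1;0 0 0 0 0 0 -1;0 0 0 0 0 0 -1;0 0 0 0 0 0 -1;0 0 0 0 0 0 -1;0 0 0 0 0 0 0")

```text
time: 57.5
tcp_pos: [0.6072, -0.1407, 0.0793]
ee_rot: [0.456, 0.89, 0.001, 0.002]
wrist_force: [4.8, 3.8, 2.0]
width: 0.179
```

Emit:
send_rows(moves="0 .06 .05 0 0 0 -1;0 0 0 0 0 0 -1;0 0 0 0 0 0 -1;0 0 0 0 0 0 -1;0 0 0 0 0 0 -1;0 0 0 0 0 0 -1;0 0 0 0 0 0 -1;0 0 0 0 0 0 -1;0 0 0 0 0 0 -1;0 0 0 0 0 0 -1;0 0 0 0 0 0 -1;0 0 0 0 0 0 0")

```text
time: 58.7
tcp_pos: [0.6111, -0.1399, 0.0794]
ee_rot: [0.792, 0.611, 0.004, 0.003]
wrist_force: [13.5, 4.7, -3.4]
width: 0.18
```

Run:
```python
from h import *
import pickle
cm=camera_model('wrist');i=snapshot('wrist');pickle.dump(cm,open('cw11.pkl','wb'));cv2.imwrite('pics/w11.png',i)
t=camera_model('top');j=snapshot('top');s=snapshot('side');cv2.imwrite('pics/t11.png',j)
u,v=[int(x) for x in proj(t,[.6095,-.032,.058])];q=camera_model('side');a,b=[int(x) for x in proj(q,[.6095,-.032,.058])]
print(u,v,a,b,proj(cm,[.6095,-.032,.058]))
cv2.imwrite('pics/i.png',np.hstack([cv2.resize(i,(400,300)),cv2.resize(j[v-25:v+25,u-25:u+25],(200,300)),cv2.resize(s[b-35:b+35,a-35:a+35],(200,300))]))
```

```text
287 183 279 219 (np.float64(185.65518664293174), np.float64(12.227224238263886))
```

View pics/i.png

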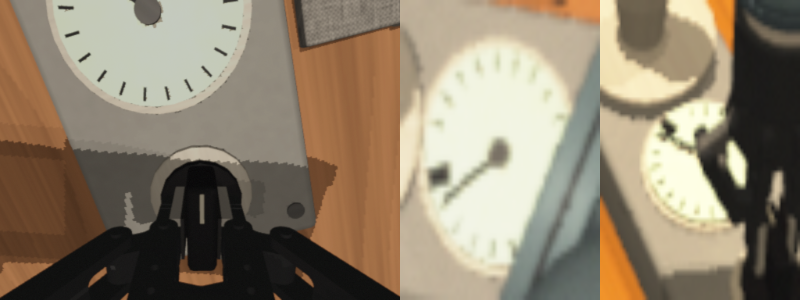

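Pointer is about 18° short of the bar. I'll relieve the side load and turn further.

Emit:
send_rows(moves="0 .15 .03 0 0 0 0;0 .12 .02 0 0 0 -1;0 0 0 0 0 0 -1;0 0 0 0 0 0 -1;0 0 0 0 0 0 -1;0 0 0 0 0 0 -1;0 0 0 0 0 0 -1;0 0 0 0 0 0 0;0 0 0 0 0 0 0")

```text
time: 59.75
tcp_pos: [0.6134, -0.1408, 0.0793]
ee_rot: [0.913, 0.407, 0.001, 0.002]
wrist_force: [3.8, -2.9, 3.4]
width: 0.181
```

```bash
cat > dl.py <<'E'
from h import *
import sys
t=camera_model('top');j=snapshot('top');cv2.imwrite(f'pics/{sys.argv[1]}.png',j)
u,v=[int(x) for x in proj(t,[.6095,-.032,.058])]
# dark blobs within the dial: centroid direction of mark and tip
g=cv2.cvtColor(j,cv2.COLOR_BGR2GRAY);P0=np.array([.6095,-.0322])
for r in np.arange(.030,.046,.003):
    th=np.linspace(-np.pi,np.pi,721);val=[]
    pts=np.array([proj(t,[P0[0]+r*np.cos(a),P0[1]+r*np.sin(a),.058]) for a in th],np.float32)
    val=cv2.remap(g,pts[None,:,0],pts[None,:,1],cv2.INTER_CUBIC)[0]
    d=[(round(th[k],2),int(val[k])) for k in range(1,720) if val[k]<min(150,val[k-1]+.1) and val[k]<=val[k+1] and 0<th[k]]
    print(round(r,3),d)
E
python3 dl.py t12
```

```text
0.03 [(np.float64(1.97), 133)]
0.033 [(np.float64(1.96), 133), (np.float64(1.97), 133)]
0.036 [(np.float64(1.96), 108)]
0.039 [(np.float64(1.95), 69), (np.float64(1.95), 69)]
0.042 [(np.float64(1.94), 56), (np.float64(1.95), 56)]
0.045 [(np.float64(1.93), 60), (np.float64(1.94), 60)]
```

Emit:
send_rows(moves=".5 0 0 0 0 0 0;.5 0 0 0 0 0 0;.5 0 0 0 0 0 0;.5 0 0 0 0 0 0;.5 0 0 1 0 0 0;.5 0 0 1 0 0 0;.5 0 0 1 0 0 0;.5 0 0 1 0 0 0;.5 0 0 1 0 0 0;.5 0 0 1 0 0 0;.5 0 0 0 0 0 0;.5 0 0 0 0 0 0;.5 0 0 0 0 0 0")

```text
time: 61.1
tcp_pos: [0.6109, -0.1392, 0.1963]
ee_rot: [0.914, 0.406, -0.001, -0.001]
wrist_force: [0.1, -0.1, 0.0]
width: 0.502
```

```bash
python3 - <<'E'
from h import *
import pickle
s=sense();print(s['tcp_pos'],s['ee_rot'])
cm=camera_model('wrist');i=snapshot('wrist');pickle.dump(cm,open('cw13.pkl','wb'));cv2.imwrite('pics/w13.png',i)
u,v=[int(x) for x in proj(cm,[.6095,-.032,.058])];print(u,v,proj(cm,[.610,-.141,.09]))
y0=max(0,v-75);x0=max(0,u-75);print(x0,y0)
cv2.imwrite('pics/k.png',np.hstack([cv2.resize(i,(600,450)) [:450,:],cv2.copyMakeBorder(cv2.resize(i[y0:y0+150,x0:x0+150],(190,190)),0,260,0,0,0)])) 
cv2.imwrite('pics/k2.png',cv2.resize(i[y0:y0+150,x0:x0+150],(600,600),interpolation=cv2.INTER_CUBIC))
E
python3 dl.py t13
```

```text
[ 0.61094503 -0.13918756  0.19629095] [ 9.13800082e-01  4.06162030e-01 -9.05044244e-04 -9.97615264e-04]
160 80 (np.float64(257.24800693619534), np.float64(194.33881069019625))
85 5
0.03 [(np.float64(1.97), 136)]
0.033 [(np.float64(1.96), 137), (np.float64(1.97), 137)]
0.036 [(np.float64(1.96), 111), (np.float64(1.97), 111)]
0.039 [(np.float64(1.95), 71)]
0.042 [(np.float64(1.95), 57)]
0.045 [(np.float64(1.94), 61)]
```

View pics/k2.png

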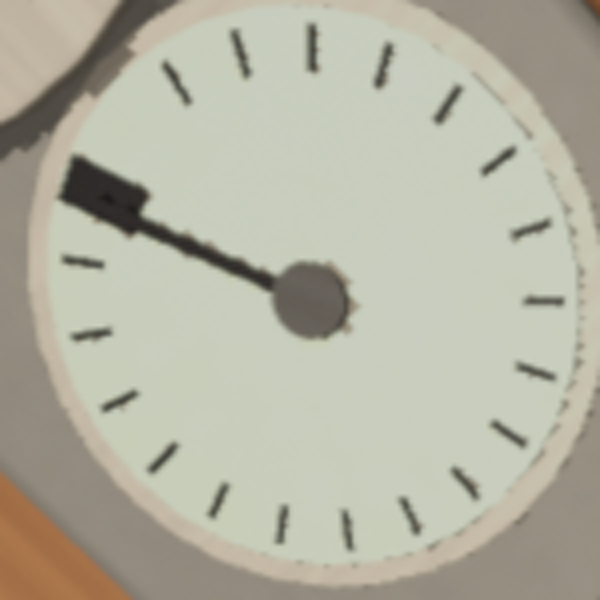

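Pointer now overlaps the bar and is only a degree or so short. I'll quantify that from the pixels.

```bash
cat > fit.py <<'E'
from h import *
import pickle,sys
def fit(tag,pk):
    i=cv2.imread(f'pics/{tag}.png');cm=pickle.load(open(pk,'rb'));g=cv2.cvtColor(i,cv2.COLOR_BGR2GRAY)
    n=601;L=.06;gx,gy=np.meshgrid(np.linspace(-L,L,n),np.linspace(-L,L,n))
    px=np.array([[proj(cm,[.6095+a,-.0322+b,.058]) for a,b in zip(r,q)] for r,q in zip(gx,gy)],np.float32)
    w=cv2.remap(g,px[...,0],px[...,1],cv2.INTER_CUBIC)   # flat metric view, 0.2 mm/pixel
    m=(w<90).astype(np.uint8);R=np.hypot(gx,gy)
    br=(m>0)&(R<.050);_,lab,st,ce=cv2.connectedComponentsWithStats(cv2.morphologyEx(br.astype(np.uint8),cv2.MORPH_OPEN,np.ones((15,15))))
    for k in range(1,len(st)):print('blob mm',ce[k]*.2-60,st[k][4]*.04)
    p=np.argwhere((w<150)&(R>.012)&(R<.030))*.2-60; vx,vy,x0,y0=cv2.fitLine(p[:,::-1].astype(np.float32),cv2.DIST_HUBER,0,.01,.01).ravel();print('pointer dir',vx,vy,'through',x0,y0,len(p))
    return vx,vy,x0,y0,ce
vx,vy,x0,y0,ce=fit(*sys.argv[1:3])
for c in ce[1:]*.2-60:
    d=(c[0]-x0)*vy-(c[1]-y0)*vx;a=np.hypot(c[0]-x0,c[1]-y0);print('offset mm of bar centre from pointer line',d,'-> dial pts angle',np.arctan2(c[1],c[0]),'ptr',np.arctan2(vy,vx))
E
python3 fit.py w13 cw13.pkl
```

```text
blob mm [-13.72188932  37.88078957] 113.48
pointer dir 0.41046575 -0.911876 through -7.661549 19.530788 1533
offset mm of bar centre from pointer line -2.0057679851702703 -> dial pts angle 1.9183323753482697 ptr -1.1478316
```

The pointer is between 0.02 (top) and 0.05 rad (wrist) short. Regrip and turn the knob about 0.08 rad more.

Emit:
send_rows(moves=".5 .08 -.04 -1 0 0 0;.5 0 0 -1 0 0 0;.5 0 0 -1 0 0 0;.5 0 0 -1 0 0 0;.5 0 0 -1 0 0 0;.5 0 0 -.9 0 0 0;.5 0 0 0 0 0 0;0 0 0 0 0 0 0;0 0 0 0 0 0 0;0 0 0 0 0 0 0;0 0 0 0 0 0 0;0 0 0 0 0 0 0;0 0 0 0 0 0 0;0 0 0 0 0 0 -.5;0 0 0 0 0 0 -.5;0 0 0 0 0 0 0;0 0 0 0 0 0 0;0 0 0 0 0 0 0")

```text
time: 63.0
tcp_pos: [0.6142, -0.1409, 0.0808]
ee_rot: [0.929, 0.37, 0.001, 0.001]
wrist_force: [1.6, -0.8, 5.2]
width: 0.183
```

Emit:
send_rows(moves=".5 0 0 0 0 0 0;.5 0 0 0 0 0 0;.5 0 0 0 0 0 0;.5 0 0 0 0 0 0;.5 0 0 1 0 0 0;.5 0 0 1 0 0 0;.5 0 0 1 0 0 0;.5 0 0 1 0 0 0;.5 0 0 1 0 0 0;.5 0 0 1 0 0 0;.5 0 0 0 0 0 0;.5 0 0 0 0 0 0;.5 0 0 0 0 0 0")

```text
time: 64.3
tcp_pos: [0.6126, -0.1401, 0.1983]
ee_rot: [0.929, 0.369, -0.001, -0.001]
wrist_force: [-0.6, -0.4, -0.4]
width: 0.501
```

```bash
python3 - <<'E'
from h import *
import pickle
cm=camera_model('wrist');i=snapshot('wrist');pickle.dump(cm,open('cw14.pkl','wb'));cv2.imwrite('pics/w14.png',i)
u,v=[int(x) for x in proj(cm,[.6095,-.032,.058])]
cv2.imwrite('pics/k3.png',cv2.resize(i[max(0,v-75):v+75,u-75:u+75],(600,600),interpolation=cv2.INTER_CUBIC))
E
python3 fit.py w14 cw14.pkl; python3 dl.py t14
```

```text
blob mm [-13.64373673  37.73750885] 113.04
pointer dir 0.36728558 -0.93010825 through -6.8709908 19.889399 1529
offset mm of bar centre from pointer line -0.255966620032682 -> dial pts angle 1.917717312486953 ptr -1.1947074
0.03 []
0.033 [(np.float64(1.93), 145), (np.float64(1.94), 145)]
0.036 [(np.float64(1.92), 110)]
0.039 [(np.float64(1.93), 71)]
0.042 [(np.float64(1.94), 50), (np.float64(1.95), 50)]
0.045 [(np.float64(1.94), 51)]
```

View pics/k3.png

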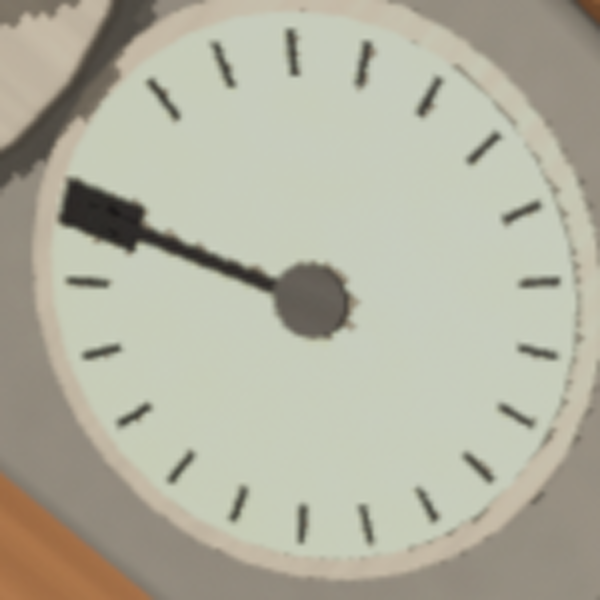

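The pointer now runs along the middle of the bar: offset 0.26 mm in the wrist view, and within 0.01 rad in the top view. Raise the tool for one last scene check.

Emit:
send_rows(moves=".5 -.5 -.5 1 0 0 0;.5 -1 -.5 1 0 0 0;.5 -1 -.5 1 0 0 0;.5 -1 0 1 0 0 0;.5 -1 0 1 0 0 0;.5 -1 0 0 0 0 0;.5 -1 0 0 0 0 0;.5 0 0 0 0 0 0;.5 0 0 0 0 0 0;.5 0 0 0 0 0 0")

```text
time: 65.4
tcp_pos: [0.484, -0.1704, 0.2995]
ee_rot: [0.929, 0.369, 0.0, -0.0]
wrist_force: [0.5, 0.5, 1.0]
width: 0.499
```

```bash
python3 - <<'E'
from h import *
a=snapshot('top');b=snapshot('side');cv2.imwrite('pics/z.png',np.hstack([cv2.resize(a,(400,300)),cv2.resize(b,(400,300))]))
E
python3 dl.py t15
```

```text
0.03 [(np.float64(1.92), 148)]
0.033 [(np.float64(1.92), 139), (np.float64(1.93), 139), (np.float64(1.94), 139)]
0.036 [(np.float64(1.92), 101)]
0.039 [(np.float64(1.93), 67)]
0.042 [(np.float64(1.94), 47), (np.float64(1.95), 47)]
0.045 [(np.float64(1.94), 49)]
```

View pics/z.png

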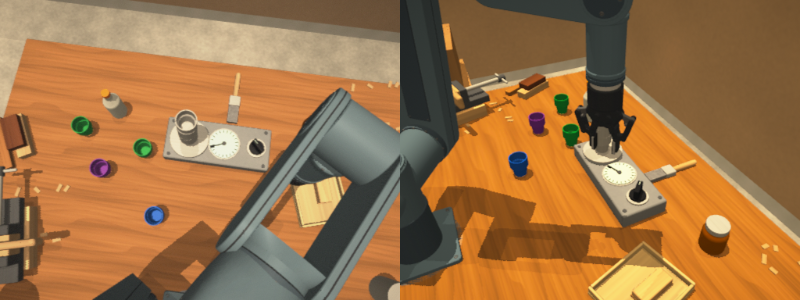

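```bash
python3 -c "
from h import *
print(order.sign_off())"
```

```text
the job is handed in; nothing more can be done
None
```

The job is handed in at about 65 s of the 210 s allowed. The sanding block lies flat in the plywood tray. All five steel cups stand nested in one upright stack on the middle of the pan. I turned the tare knob clockwise about 1.9 rad in steps, then let go.

- **Pointer:** in the wrist view, the bar's centre is about 0.26 mm from the pointer's line. In the top view, the pointer and the bar agree to within about 0.02 rad (1.92–1.94 against 1.94–1.95). An earlier check disagreed more: it put the pointer 0.02 rad short in the top view but 0.05 rad in the wrist view. I corrected by a knob turn of 0.08 rad.
- **Stack:** the heights at which the cups touched fit every cup being fully home, within about 1 mm. In the last pictures the stack is standing alone. I made no separate height measurement after the final release.
- **Bystanders:** by eye, the bottle, jar and brush look unmoved, as do the coloured cups.
- **Knob side load:** the first grip on the knob was a few millimetres off its axis and gave about 14 N of side force. I shifted the tool to relieve it.

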